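# Swing the leaf-measuring head over the square pot and open the shutter

### The job

Push the stand's swing arm round with a fingertip until the white measuring head hangs centred over the square pot, and leave it there. Then push the lever on top of the grey shutter controller across with a fingertip, from the robot's left to its right, until it is fully home against its stop. Only push: leave the three pots where they stand, lift nothing, and do not disturb the other things on the bench.

Things in the scene. Friction and masses are not known exactly. Their poses are not given: they have to be found in the camera images.
- stand: Fixed stand near the far middle of the black bench: a dark round foot 110 mm across and 14 mm high with an upright steel column 24 mm thick. Origin: under the centre of the foot, on the bench, right below the arm's pivot. x is the stand's own axis: at joint swing_arm = 0 the arm points along the stand's -x, roughly towards the robot. It never moves, but its place and yaw differ each time.
- swing_arm (a joint): Hinge of the swing arm about the column's vertical axis, rad, positive anticlockwise seen from above (the head then moves to the robot's right), limits -1.3 and 1.3. Stiff enough to stay where it is left (about 0.2 N m, i.e. 1 to 2 N of push halfway along the arm), no spring.
- swing_pivot (a point): Point on the hinge axis of the swing arm, 142 mm above the bench, level with the middle of the bar. A black hub (40 mm across, 128 to 160 mm above the bench, a screw head to 164 mm) turns there; from it to the head runs a bare square aluminium bar 14 mm wide, from 135 to 149 mm above the bench, free to push from 25 to 160 mm out from the hinge axis.
- head_window (a point): Centre of the measuring window, the underside of the white measuring head, 104 mm above the bench and 190 mm out from the hinge axis. The head is a white box 50 x 50 mm in plan, from 111 to 165 mm above the bench, with a round black window rim 36 mm across below it.
- square_pot: The square green plastic pot, 78 mm square at the rim, 70 mm high, loose (about 0.2 kg), with a small flat seedling rosette whose leaves reach about 70 mm. Origin: centre of its underside. One of three pots standing on the arc below the measuring head; which of the three places it has differs each time. Its centre lies within 8 mm of the circle that the head window follows.
- round_pot: Round tapered green pot, 78 mm across the rim, 70 mm high, with a rosette; origin centre of its underside. A neighbour, to be left alone.
- low_pan: Low round green pan, 84 mm across, 34 mm high, with a rosette; origin centre of its underside. A neighbour, to be left alone.
- controller: Fixed grey shutter controller on the robot's right: box 140 x 120 mm, its top 80 mm above the bench. Origin: under its centre, on the bench; its -x side faces roughly to the robot.
- shutter_lever (a joint): Flat black lever on top of the controller, turning about a vertical axis. 0 at its left stop, 1.4 rad at its right stop (open); it grows anticlockwise seen from above, so that the lever's end, which points to the robot, moves to the robot's right (-y). Halfway (0.7) it points along the controller's own -x. Stays where it is left, needs about 1.5 N at its post.
- lever_pivot (a point): Point on the lever's axis, 106 mm above the bench.
- lever_post (a point): Centre of the upright black post at the lever's end, 65 mm from its axis and 106 mm above the bench: 12 mm thick, top at 124 mm above the bench. The lever's flat bar below it (11 mm wide) reaches from 86 to 94 mm above the bench, its hub (22 mm across) to 98 mm.
- vial_a: Amber vial, 26 mm across, 55 mm high, standing below the swing arm between column and pots; leave alone. Origin centre of its underside.
- vial_b: A second such vial, beside the first; leave alone.
- dish: Whitish clear closed petri dish, 88 mm across, 16 mm high, on the left; leave alone. Origin centre of its underside.
- beaker: Glass beaker, 68 mm across, 85 mm high, on the left; leave alone. Origin centre of its underside.
- tip_box: Grey pipette tip box, 85 x 120 x 50 mm, far right of the middle; leave alone. Origin centre of its underside.
- spatula: Thin steel lab spatula, 190 mm long, 6 mm thick, lying on the bench beyond the controller; leave alone. Origin below its middle, x along its length.
Things that resemble listed ones, but are neither listed nor needed, are in the scene too. Leave any red look-alike of the square_pot alone.

How it is judged:
By the outcome, as a careful person would: the job done as asked, in the order asked, and still so for the second after the job is handed in, with the robot touching nothing.
It also fails if it takes over 58 s, if anything falls off the work surface, if the arm or the gripper's body presses on something with over 40 N, if the wrist force passes 120 N, or if a joint passes its speed limit or range.

### The arm

A 6-joint arm with a two-finger parallel gripper is mounted at the origin on the work surface. World frame = base frame: x ahead of the robot, y to its left, z up, the work surface at z = 0. Lengths are in m, angles in degrees, forces in N, time in s.
With the tool pointing down it reaches from about 0.3 to 0.85 m from the base axis. Payload 4.2 kg.
Tool frame: the origin (TCP) lies midway between the tips of the shut fingers; the grasp point (between the pads) lies 19 mm behind it; z points along the fingers, y is the line along which they close (so a half turn about z gives the same grasp; the last joint's range is limited). The gripper opens to 91 mm and grips with 3 to 60 N. Pads are 32 mm wide; open, the fingers measure 118 mm over their backs; the gripper's body (76 mm by 178 mm) begins 60 mm behind the grasp point.
Start: joints at [70.932, 18.312, 89.639, -0, 72.044, -1.146], TCP at [0.177, 0.547, 0.214] pointing down, gripper open.
Joint ranges: [-177.97, 177.97], [-48.28, 115.42], [12.27, 149.76], [-77.06, 257.06], [2.81, 150.46], [-146.56, 146.56]. Speed limits (degrees/s): [147.25, 147.25, 180, 180, 180, 180].

### API

Orientations are given as a 3x3 rotation matrix whose columns are the frame's x, y, z axes.
In Python, from bench import arm, get_image, camera_info gives the robot as it stands. The module is installed in compiled form; this text tells all that it offers.
- The arm moves only by the tool drive_tool, never from a script. Its argument "commands" is a list of rows, each an object with "jaw": the closure in counts, from 0 (fully open) to 255 (shut); "slide": the shift along the world's x, y, z in mm, a list of three; "roll": the turn about the world's z in rad. In form: [{"jaw": jaw, "slide": [x, y, z], "roll": roll}, ...]. A call has exactly 10 rows; each row shifts and turns the commanded pose from where the row before left it; what a row does not reach is not made up. A row lasts 1/8 s, in which the tool goes at most 62.5 mm and 10.7 degrees, less where a joint would pass 70% of its speed; a pose out of reach is approached as far as the arm can. A call is refused whole if a number of a shift passes 62.5 or a number of a turn 0.188, either way. A call with a gripper value outside its range is refused whole. The fingers move at their own pace and stop on an object; "squeeze" is the grip in N (left out, the last holds). Time passes only in rows, so rows that do not move let the fingers close, or fill a call up. It gives the time, the measured TCP pose, the force, the opening and the grip force at its end, in the units of the state.
- arm.state(): the state, without advancing time (a new reading comes with each control period).
- get_image(name): name is "scene" or "top" or "wrist"; returns the picture (400x640x3 uint8, red, green, blue); there is no depth.
- camera_info(name): a dict with "fov_y" (degrees; the focal length in pixels is half the picture's height over the tangent of half this angle, whatever the lens; pixels are square), "cx", "cy" (the principal point, pixels), "world_from_camera" (4x4, takes a point from camera to world coordinates). Camera axes: x right, y down, z forward; pixel columns grow to the right and rows downward; lengths in m; the calibration is good to about 2 mm. A picture is of the moment at which its call begins: read the wrist's pose just before it. camera_info takes no time and is no camera call; for the wrist camera it gives the pose at the moment of the call.
- arm.sign_off(): hands the job in; it is judged then, once.
The state is a dict: "time_s": time; "joint_pos": joint angles; "qvel": joint speeds; "joint_efforts": joint torques, N m; "tool_pos": TCP position; "orientation": TCP orientation; "contact_force": force on the tool from outside, world axes, zero at the start; "wrist_torque": the same for the moment, N m; "finger_gap": finger opening in m; "gripper_force": force on a finger pad.
Only numpy, scipy, OpenCV 4.12 (cv2) and the standard library are available. Lean on these libraries where they do the work, as an engineer would, in place of code of your own. Each camera call takes 0.05 s, during which the arm holds its last target. There are 200 camera calls.

## Working session

There is one attempt and no reset: what is moved stays moved. The work goes in short steps, Python scripts to look and compute and a tool call to move; the robot and the scene stay as the last step left them, time stands still between calls to the robot, and variables do not carry over. Pictures are saved under pics/ and viewed, at most 10 in all, crops included, and the job is handed in when it is done.

Besides the shell and the picture viewer there is one more tool, called after ">>>" as name(argument=value, ...), one argument or row to a line, values as JSON. drive_tool: Moves the arm, as the interface text tells. Its arguments: {"type":"object","properties":{"commands":{"type":"array","items":{"type":"object","properties":{"jaw":{"type":"number"},"slide":{"type":"array","items":{"type":"number"}},"roll":{"type":"number"}}}},"squeeze":{"type":"number"}},"required":["commands"]}

```bash
mkdir -p pics
cat > h.py <<'E'
import numpy as np, cv2
from bench import arm, get_image, camera_info
def ray(ci,u,v,h=400):
    f=h/2/np.tan(np.radians(ci['fov_y'])/2); T=np.array(ci['world_from_camera'])
    d=T[:3,:3]@np.array([(u-ci['cx'])/f,(v-ci['cy'])/f,1.]); return T[:3,3],d
def onz(ci,u,v,z):
    o,d=ray(ci,u,v); return o+d*(z-o[2])/d[2]
def proj(ci,p):
    f=200/np.tan(np.radians(ci['fov_y'])/2); T=np.array(ci['world_from_camera'])
    c=T[:3,:3].T@(np.array(p)-T[:3,3]); return f*c[0]/c[2]+ci['cx'],f*c[1]/c[2]+ci['cy']
def tri(rs):
    A=0;b=0
    for o,d in rs:
        d=d/np.linalg.norm(d); P=np.eye(3)-np.outer(d,d); A=A+P; b=b+P@o
    return np.linalg.solve(A,b)
E
python3 - <<'E'
from h import *
for n in ['top','scene']:
    im=get_image(n); cv2.imwrite(f'pics/{n}0.png',cv2.cvtColor(im,cv2.COLOR_RGB2BGR)); print(n,camera_info(n))
s=arm.state();print(s['time_s'],s['tool_pos'],s['orientation'])
E
```

```text
top {'fov_y': 50.87501458358063, 'cx': 322.5015396448564, 'cy': 202.7508888160327, 'world_from_camera': array([[ 0.02433446, -0.98753248,  0.15552309,  0.32851582],
       [-0.99969998, -0.02360415,  0.00654112,  0.06272016],
       [-0.00278857, -0.15563561, -0.9878106 ,  1.2984065 ],
       [ 0.        ,  0.        ,  0.        ,  1.        ]])}
scene {'fov_y': 53.404532009271506, 'cx': 312.3618088676174, 'cy': 199.15034705494008, 'world_from_camera': array([[ 0.68213202,  0.37552979, -0.62743389,  1.28471858],
       [ 0.73091901, -0.37515083,  0.5701046 , -0.62662364],
       [-0.02129108, -0.84748996, -0.53038426,  0.77051686],
       [ 0.        ,  0.        ,  0.        ,  1.        ]])}
0.1 [0.17680251 0.5466609  0.21320977] [[-9.51469762e-01  3.07741857e-01 -4.91763346e-04]
 [ 3.07742250e-01  9.51468537e-01 -1.52658281e-03]
 [-1.89607763e-06 -1.60383374e-03 -9.99998714e-01]]
```

View pics/top0.png

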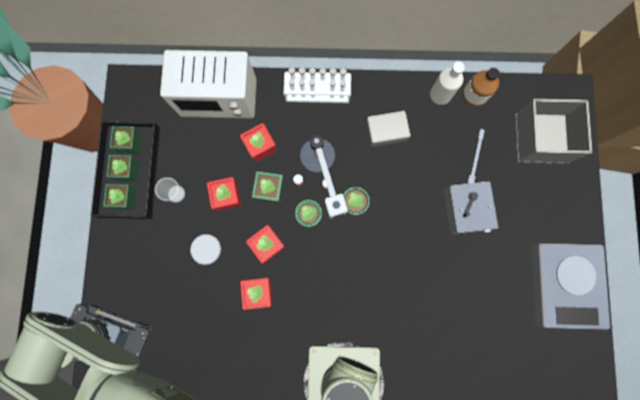

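View pics/scene0.png

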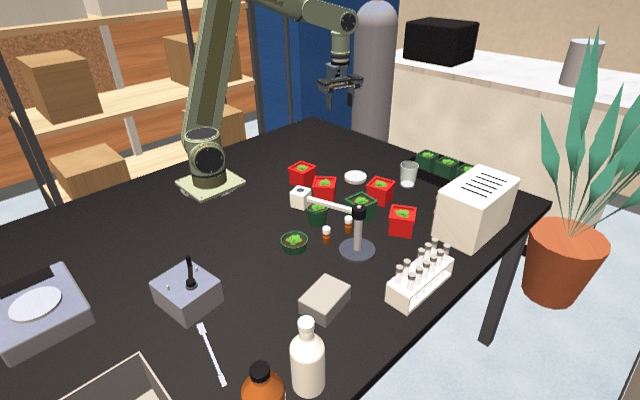

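Run:
```python
from h import *
im=cv2.imread('pics/top0.png')
a=cv2.resize(im[120:240,230:390],(800,600),interpolation=cv2.INTER_CUBIC)
b=cv2.resize(im[170:245,435:510],(600,600),interpolation=cv2.INTER_CUBIC)
cv2.imwrite('pics/a.png',a);cv2.imwrite('pics/b.png',b)
```

```text
(no output)
```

View pics/a.png

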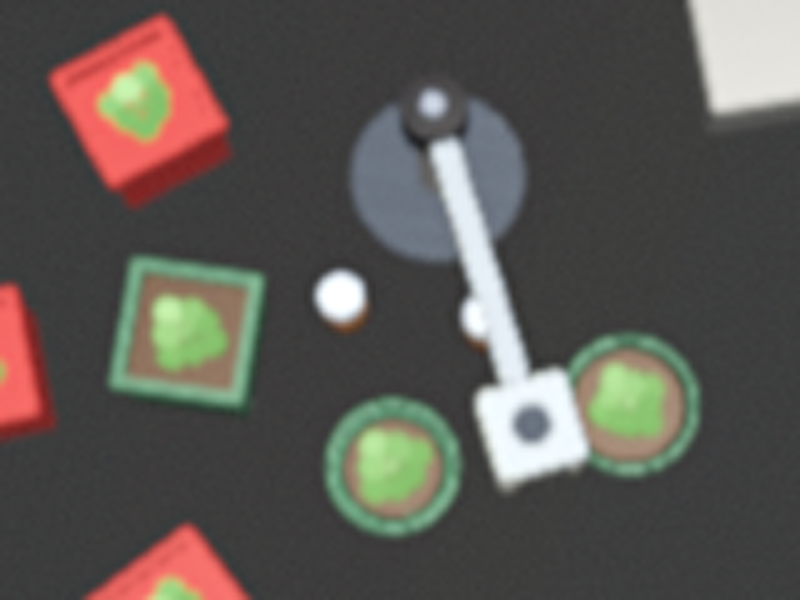

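View pics/b.png

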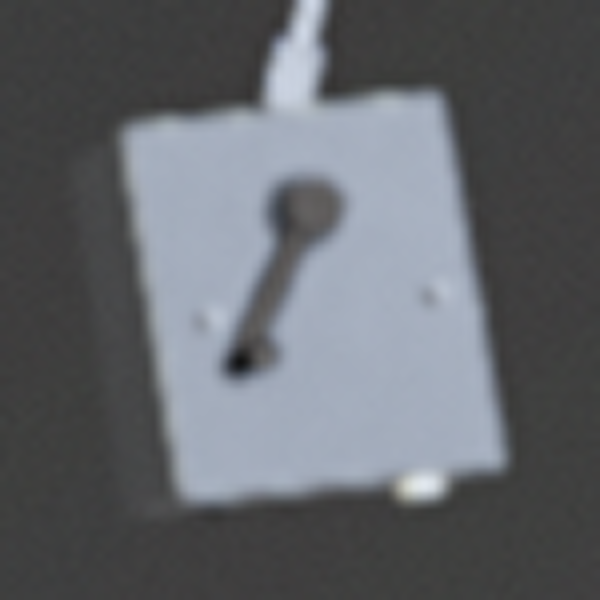

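Run:
```python
from h import *
im=cv2.imread('pics/scene0.png')
a=cv2.resize(im[180:265,280:420],(800,486),interpolation=cv2.INTER_CUBIC)
b=cv2.resize(im[245:330,140:230],(600,567),interpolation=cv2.INTER_CUBIC)
cv2.imwrite('pics/c.png',a);cv2.imwrite('pics/d.png',b)
c=camera_info('top')
def A(u,v,z): return onz(c,230+(u+.5)/5-.5,120+(v+.5)/5-.5,z)[:2].round(4)
def B(u,v,z): return onz(c,435+(u+.5)/8-.5,170+(v+.5)/8-.5,z)[:2].round(4)
print('foot',A(438,178,.014),'screw',A(433,103,.164),'headtop',A(532,423,.165))
hc=[A(*p,.165) for p in [(474,401),(560,367),(590,462),(500,482)]];print('head',hc)
pc=np.array([A(*p,.07) for p in [(132,258),(265,275),(243,408),(110,388)]]);print('pot',pc,pc.mean(0))
print('round',A(393,466,.07),'pan',A(632,404,.034),'vials',A(341,296,.055),A(480,318,.055))
print('piv',B(307,210,.098),'post',B(262,355,.124), 'base', B(236,362,.094))
cc=np.array([B(*p,.08) for p in [(122,127),(442,92),(508,466),(180,502)]]);print(cc,cc.mean(0))
```

```text
foot [0.6819 0.0916] screw [0.6837 0.0922] headtop [0.5038 0.0333]
head [array([0.5152, 0.0652]), array([0.5352, 0.0186]), array([0.4831, 0.0014]), array([0.471 , 0.0501])]
pot [[0.6128 0.2722]
 [0.6042 0.1922]
 [0.5234 0.2021]
 [0.5336 0.2814]] [0.5685   0.236975]
round [0.4909 0.1123] pan [ 0.5373 -0.0307] vials [0.5957 0.1473] [0.5842 0.0631]
piv [ 0.5482 -0.3642] post [ 0.4913 -0.3375] base [ 0.4927 -0.3383]
[[ 0.581  -0.3034]
 [ 0.597  -0.4217]
 [ 0.4589 -0.4405]
 [ 0.4429 -0.3213]] [ 0.51995  -0.371725]
```

View pics/c.png

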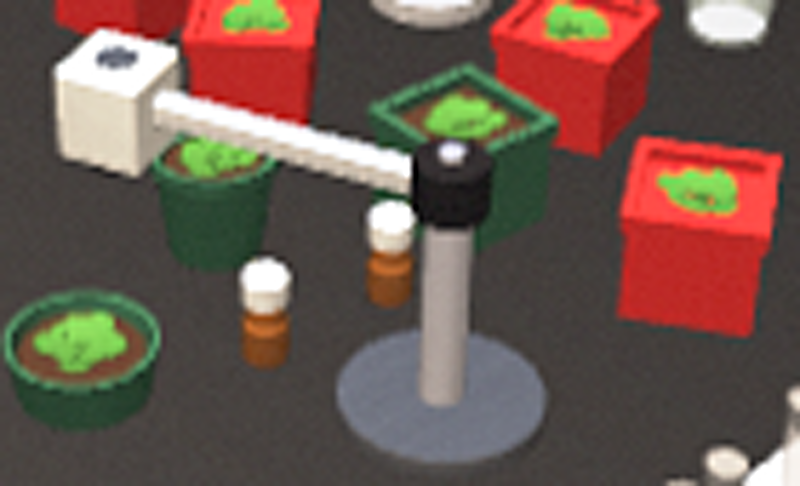

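View pics/d.png

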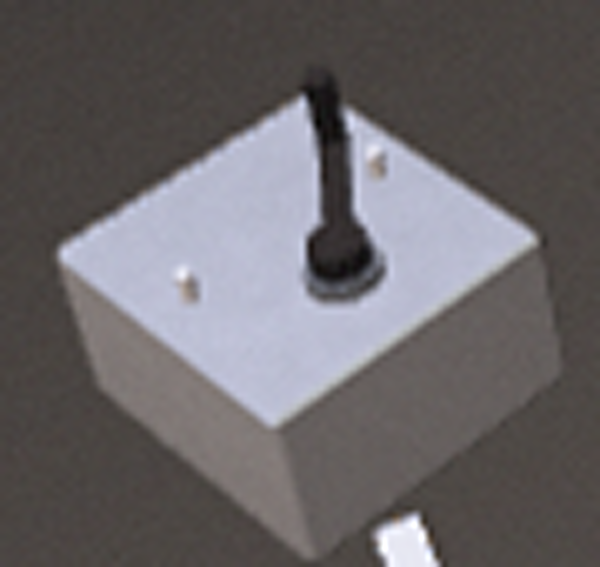

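Run:
```python
from h import *
t=camera_info('top');s=camera_info('scene')
A=lambda u,v:ray(t,230+(u+.5)/5-.5,120+(v+.5)/5-.5)
B=lambda u,v:ray(t,435+(u+.5)/8-.5,170+(v+.5)/8-.5)
C=lambda u,v:ray(s,280+(u+.5)/5.714-.5,180+(v+.5)/5.714-.5)
D=lambda u,v:ray(s,140+(u+.5)/6.667-.5,245+(v+.5)/6.667-.5)
for n,a,b in [('screw',A(433,103),C(452,152)),('head',A(532,423),C(117,58)),('potTR?',A(265,275),C(556,122)),('potBR',A(243,408),C(370,112)),('potBL',A(110,388),C(468,65)),('pan',A(632,404),C(83,338)),
 ('post',B(262,355),D(318,75)),('corner',B(180,502),D(310,92)),('cornerTR',B(442,92),D(277,428)),('cornerTL',B(122,127),D(540,238)),('cornerBR',B(508,466),D(60,255))]:
    print(n,tri([a,b]).round(4))
```

```text
screw [0.6843 0.0924 0.1629]
head [0.504  0.0336 0.1654]
potTR? [0.6211 0.211  0.0922]
potBR [0.5255 0.2042 0.0657]
potBL [0.5343 0.2823 0.0685]
pan [ 0.5383 -0.0293  0.0342]
post [ 0.4915 -0.3382  0.1222]
corner [ 0.4427 -0.3239  0.0755]
cornerTR [ 0.5981 -0.4214  0.0776]
cornerTL [ 0.5816 -0.3042  0.0773]
cornerBR [ 0.4602 -0.4398  0.0762]
```

>>> drive_tool(
  commands=[
    {"jaw": 255,"slide": [40,-50,4],"roll": 0.06},
    {"jaw": 255,"slide": [45,-55,4],"roll": 0.06},
    {"jaw": 255,"slide": [45,-55,4],"roll": 0.06},
    {"jaw": 255,"slide": [45,-55,4],"roll": 0.06},
    {"jaw": 255,"slide": [45,-55,4],"roll": 0.06},
    {"jaw": 255,"slide": [45,-55,0],"roll": 0.06},
    {"jaw": 255,"slide": [45,-55,0],"roll": 0.06},
    {"jaw": 255,"slide": [45,-55,0],"roll": 0.06},
    {"jaw": 255,"slide": [40,-55,0],"roll": 0.06},
    {"jaw": 255,"slide": [20,-42,0],"roll": 0.08},
  ],
)

```text
time_s: 1.35
tool_pos: [0.5507, 0.0653, 0.2313]
orientation: [[-0.953, -0.304, -0.001], [-0.304, 0.953, -0.0], [0.001, 0.0, -1.0]]
contact_force: [-1.0, 0.8, -0.1]
finger_gap: 0.0004
gripper_force: 0.0
```

>>> drive_tool(
  commands=[
    {"jaw": 255,"slide": [10,-10,0],"roll": 0},
    {"jaw": 255,"slide": [10,-10,0],"roll": 0},
    {"jaw": 255,"slide": [10,-10,0],"roll": 0},
    {"jaw": 255,"slide": [0,0,0],"roll": 0},
    {"jaw": 255,"slide": [0,0,0],"roll": 0},
    {"jaw": 255,"slide": [0,0,0],"roll": 0},
    {"jaw": 255,"slide": [0,0,0],"roll": 0},
    {"jaw": 255,"slide": [0,0,0],"roll": 0},
    {"jaw": 255,"slide": [0,0,0],"roll": 0},
    {"jaw": 255,"slide": [0,0,0],"roll": 0},
  ],
)

```text
time_s: 2.6
tool_pos: [0.5794, 0.0375, 0.2319]
orientation: [[-0.953, -0.302, -0.0], [-0.302, 0.953, 0.0], [0.0, 0.0, -1.0]]
contact_force: [-0.4, 0.3, 0.2]
finger_gap: 0.0005
gripper_force: 0.0
```

>>> drive_tool(
  commands=[
    {"jaw": 255,"slide": [7,-14,0],"roll": 0.005},
    {"jaw": 255,"slide": [7,-14,0],"roll": 0.005},
    {"jaw": 255,"slide": [0,0,-10],"roll": 0},
    {"jaw": 255,"slide": [0,0,-22],"roll": 0},
    {"jaw": 255,"slide": [0,0,-22],"roll": 0},
    {"jaw": 255,"slide": [0,0,-22],"roll": 0},
    {"jaw": 255,"slide": [0,0,-22],"roll": 0},
    {"jaw": 255,"slide": [0,0,-14],"roll": 0},
    {"jaw": 255,"slide": [0,0,0],"roll": 0},
    {"jaw": 255,"slide": [0,0,0],"roll": 0},
  ],
)

```text
time_s: 3.85
tool_pos: [0.594, 0.0095, 0.1206]
orientation: [[-0.95, -0.312, 0.001], [-0.312, 0.95, 0.0], [-0.001, -0.0, -1.0]]
contact_force: [0.7, 0.2, 0.9]
finger_gap: 0.0003
gripper_force: 0.0
```

Run:
```python
import numpy as np
# finger-centre path: bar heading th, contact r, offset d on +theta side
P=np.array([.684,.0923]);r=.11;d=.0205
pot=np.array([(.6128,.2722),(.6042,.1922),(.5255,.2042),(.5343,.2823)]).mean(0)
v=pot-P;T=np.degrees(np.arctan2(v[1],v[0]));print('pot',pot,'r',np.hypot(*v),'th',T)
for th in list(np.arange(198,T,-6))+[T]:
    a=np.radians(th);print(round(th,1),((P+r*np.array([np.cos(a),np.sin(a)])+d*np.array([-np.sin(a),np.cos(a)]))*1000).round(1))
```

```text
pot [0.5692   0.237725] r 0.18527674064760533 th 128.28792760835435
198.0 [585.7  38.8]
192.0 [580.7  49.4]
186.0 [576.7  60.4]
180.0 [574.   71.8]
174.0 [572.5  83.4]
168.0 [572.1  95.1]
162.0 [573.  106.8]
156.0 [575.2 118.3]
150.0 [578.5 129.5]
144.0 [583.  140.4]
138.0 [588.5 150.7]
132.0 [595.2 160.3]
128.3 [599.8 165.9]
```

>>> drive_tool(
  commands=[
    {"jaw": 255,"slide": [-2,8,0],"roll": 0},
    {"jaw": 255,"slide": [-3,8,0],"roll": 0},
    {"jaw": 255,"slide": [-3,7,0],"roll": 0},
    {"jaw": 255,"slide": [0,6.3,0],"roll": 0},
    {"jaw": 255,"slide": [-5.3,10.6,0],"roll": -0.105},
    {"jaw": 255,"slide": [-4,11,0],"roll": -0.105},
    {"jaw": 255,"slide": [-2.7,11.4,0],"roll": -0.105},
    {"jaw": 255,"slide": [-1.5,11.6,0],"roll": -0.105},
    {"jaw": 255,"slide": [-0.4,11.7,0],"roll": -0.105},
    {"jaw": 255,"slide": [0,0,0],"roll": 0},
  ],
)

```text
time_s: 5.1
tool_pos: [0.5716, 0.0959, 0.12]
orientation: [[-0.979, 0.204, 0.0], [0.204, 0.979, 0.0], [-0.0, 0.0, -1.0]]
contact_force: [-0.5, -0.7, 0.1]
finger_gap: 0.0008
gripper_force: 0.0
```

```bash
cat > look.py <<'E'
from h import *
import sys
# white head blob in top and scene near the pivot
im=get_image('top'); t=camera_info('top')
cv2.imwrite(f'pics/t{sys.argv[1]}.png',cv2.cvtColor(im,cv2.COLOR_RGB2BGR))
c=im[120:240,230:390].astype(int); m=(c.min(2)>185).astype('uint8')
n,l,st,ce=cv2.connectedComponentsWithStats(m)
for i in range(1,n):
    if st[i,4]>40: print(st[i],onz(t,ce[i][0]+230,ce[i][1]+120,.16).round(4))
s=arm.state();print(s['time_s'],s['tool_pos'],s['contact_force'])
E
python3 look.py 1
```

```text
[139   0  21  22 402] [ 0.7203 -0.0855  0.16  ]
[ 63  17  38  21 610] [0.6655 0.1056 0.16  ]
[117  71   4  21  46] [5.148e-01 1.000e-04 1.600e-01]
[112  72   4  18  41] [0.5142 0.0135 0.16  ]
[62 78  4 18 44] [0.4938 0.1493 0.16  ]
5.15 [0.57159723 0.09551487 0.11994167] [ 0.22187393 -0.35337125 -0.05219491]
```

Run:
```python
from h import *
a=cv2.imread('pics/t1.png')[110:250,220:400]
b=get_image('scene')[170:310,240:430,::-1]
cv2.imwrite('pics/e.png',np.hstack([cv2.resize(a,(400,311)),cv2.resize(b,(400,311))]))
```

```text
(no output)
```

View pics/e.png

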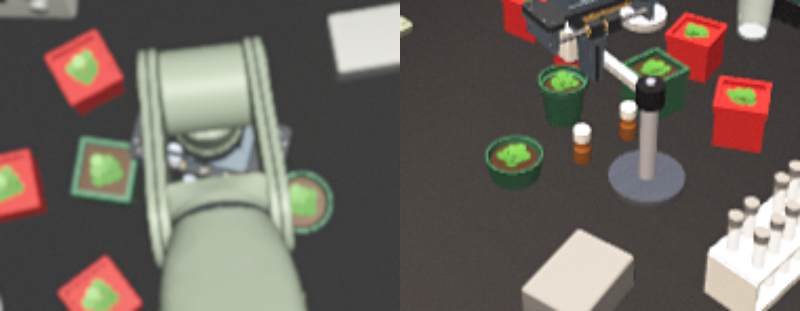

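>>> drive_tool(
  commands=[
    {"jaw": 255,"slide": [0.9,11.7,0],"roll": -0.105},
    {"jaw": 255,"slide": [2.2,11.5,0],"roll": -0.105},
    {"jaw": 255,"slide": [3.3,11.2,0],"roll": -0.105},
    {"jaw": 255,"slide": [4.5,10.9,0],"roll": -0.105},
    {"jaw": 255,"slide": [5.5,10.3,0],"roll": -0.105},
    {"jaw": 255,"slide": [0,0,0],"roll": 0},
    {"jaw": 255,"slide": [0,0,0],"roll": 0},
    {"jaw": 255,"slide": [0,0,0],"roll": 0},
    {"jaw": 255,"slide": [0,0,0],"roll": 0},
    {"jaw": 255,"slide": [0,0,0],"roll": 0},
  ],
)

```text
time_s: 6.45
tool_pos: [0.588, 0.1506, 0.12]
orientation: [[-0.743, 0.669, 0.0], [0.669, 0.743, 0.0], [-0.0, 0.0, -1.0]]
contact_force: [0.1, -0.7, -0.8]
finger_gap: 0.0004
gripper_force: 0.0
```

```bash
python3 look.py 2
python3 - <<'E'
from h import *
a=cv2.imread('pics/t2.png')[110:250,220:400]
b=get_image('scene')[170:270,290:420,::-1]
cv2.imwrite('pics/f.png',np.hstack([cv2.resize(a,(300,233)),np.zeros((233,0,3),'uint8')]).repeat(1,0) if 0 else np.hstack([cv2.resize(a,(300,384)),cv2.resize(b,(500,384))]))
E
```

```text
[139   0  21  22 401] [ 0.7203 -0.0856  0.16  ]
[ 36   8  38  22 589] [0.6878 0.1821 0.16  ]
[44 58 11  9 55] [0.5635 0.1934 0.16  ]
[92 59 10 20 88] [0.5545 0.0626 0.16  ]
[28 68 10 23 68] [0.5198 0.2328 0.16  ]
[38 71  5 17 41] [0.5127 0.2145 0.16  ]
6.5 [0.58794725 0.15065906 0.11996988] [ 0.7380258  -0.09665717 -0.205382  ]
```

View pics/f.png

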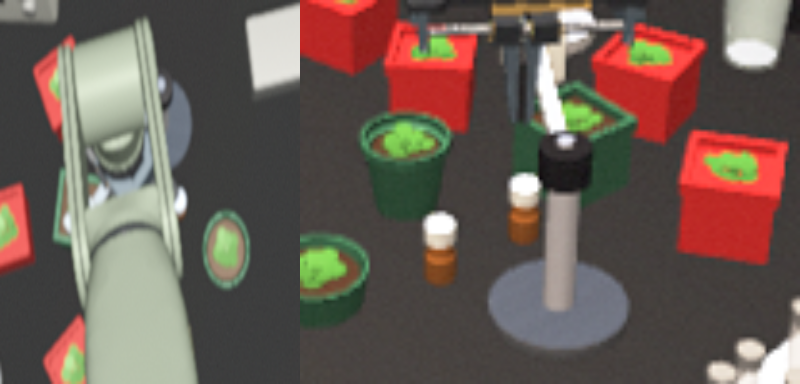

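>>> drive_tool(
  commands=[
    {"jaw": 255,"slide": [-10,-11,0],"roll": 0},
    {"jaw": 255,"slide": [-15,-17,0],"roll": 0},
    {"jaw": 255,"slide": [0,-20,20],"roll": 0},
    {"jaw": 255,"slide": [0,-25,25],"roll": 0},
    {"jaw": 255,"slide": [0,-35,30],"roll": 0},
    {"jaw": 255,"slide": [0,-40,30],"roll": 0},
    {"jaw": 255,"slide": [-10,-45,5],"roll": 0},
    {"jaw": 255,"slide": [-10,-45,0],"roll": 0},
    {"jaw": 255,"slide": [-10,-45,0],"roll": 0},
    {"jaw": 255,"slide": [-10,-30,0],"roll": 0},
  ],
)

```text
time_s: 7.8
tool_pos: [0.5213, -0.1643, 0.2299]
orientation: [[-0.742, 0.67, -0.0], [0.67, 0.742, -0.0], [0.0, -0.001, -1.0]]
contact_force: [0.1, 0.4, 0.4]
finger_gap: 0.0002
gripper_force: 0.0
```

```bash
python3 look.py 3
python3 - <<'E'
from h import *
a=cv2.imread('pics/t3.png')[120:220,230:350]
b=get_image('scene')[170:240,310:400,::-1]
cv2.imwrite('pics/g.png',np.hstack([cv2.resize(a,(480,400),interpolation=2),cv2.resize(b,(320,249),interpolation=2)[:249].copy() if 0 else np.vstack([cv2.resize(b,(320,249),interpolation=2),np.zeros((151,320,3),'uint8')])]))
E
```

```text
[139   0  21  22 406] [ 0.7201 -0.0855  0.16  ]
[ 28  26  56  57 564] [0.573  0.1861 0.16  ]
[64 55  9  9 64] [0.5731 0.1401 0.16  ]
[93 59  9  9 65] [0.5636 0.0595 0.16  ]
7.85 [ 0.52018701 -0.16722506  0.22983463] [-0.23243129 -2.74257934  0.36328431]
```

View pics/g.png

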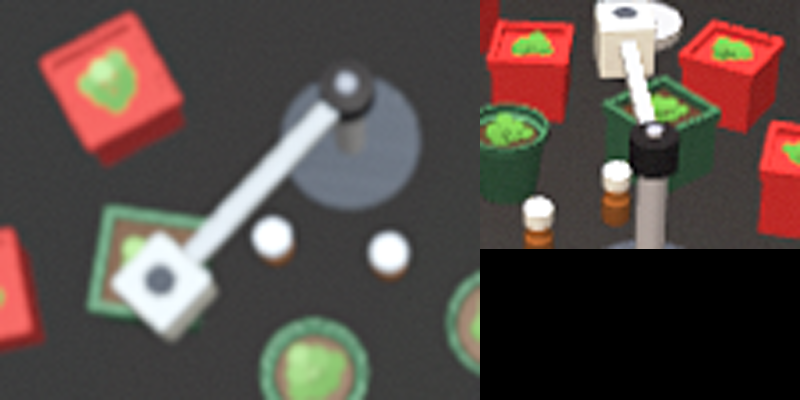

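```bash
cat > ang.py <<'E'
from h import *
import sys
t=camera_info('top')
def cap(f):
    im=cv2.imread(f).astype(int)
    m=(im.min(2)>150).astype('uint8'); roi=np.zeros_like(m); roi[150:222,245:355]=1; m*=roi
    cs,h=cv2.findContours(m,cv2.RETR_CCOMP,cv2.CHAIN_APPROX_NONE)
    for c,hh in zip(cs,h[0]):
        if hh[3]>=0 and cv2.contourArea(c)>8:
            M=cv2.moments(c); return M['m10']/M['m00'],M['m01']/M['m00']
P=np.array([.684,.0923])
for f in sys.argv[1:]:
    u,v=cap(f); p=onz(t,u,v,.165)[:2]; d=p-P
    print(f,(u,v),p.round(4),'r',np.hypot(*d).round(4),'th',np.degrees(np.arctan2(d[1],d[0])).round(2))
im=cv2.imread('pics/top0.png'); hsv=cv2.cvtColor(im,cv2.COLOR_BGR2HSV)[165:207,247:288]
m=((hsv[...,0]>40)&(hsv[...,0]<95)&(hsv[...,1]>60)&(hsv[...,2]>60)).astype('uint8')
cs,_=cv2.findContours(m,cv2.RETR_EXTERNAL,cv2.CHAIN_APPROX_NONE); c=max(cs,key=cv2.contourArea)
pts=np.array([onz(t,x+247,y+165,.07)[:2] for x,y in c[:,0]],np.float32)
r=cv2.minAreaRect(pts); d=np.array(r[0])-P; print('pot',r,'th',np.degrees(np.arctan2(d[1],d[0])),np.hypot(*d))
E
python3 ang.py pics/top0.png pics/t3.png
```

```text
pics/top0.png (335.8429118773946, 204.37164750957854) [0.5034 0.0337] r 0.1899 th -162.04
pics/t3.png (269.5, 189.5) [0.5403 0.2165] r 0.1899 th 139.17
pot ((0.567510187625885, 0.23658950626850128), (0.08580278605222702, 0.08683546632528305), 82.94190979003906) th 128.91511425046357 0.18544362487334096
```

>>> drive_tool(
  commands=[
    {"jaw": 255,"slide": [6,25,0],"roll": 0},
    {"jaw": 255,"slide": [6,38,0],"roll": 0},
    {"jaw": 255,"slide": [6,40,0],"roll": 0},
    {"jaw": 255,"slide": [6,40,0],"roll": 0},
    {"jaw": 255,"slide": [6,40,0],"roll": 0},
    {"jaw": 255,"slide": [6,40,0],"roll": 0},
    {"jaw": 255,"slide": [6,38,0],"roll": 0},
    {"jaw": 255,"slide": [6,30,0],"roll": 0},
    {"jaw": 255,"slide": [0,0,0],"roll": 0},
    {"jaw": 255,"slide": [0,0,0],"roll": 0},
  ],
)

```text
time_s: 9.15
tool_pos: [0.5703, 0.1285, 0.2298]
orientation: [[-0.744, 0.669, -0.001], [0.669, 0.744, -0.001], [0.0, -0.001, -1.0]]
contact_force: [0.1, -1.3, -0.4]
finger_gap: 0.0004
gripper_force: 0.0
```

>>> drive_tool(
  commands=[
    {"jaw": 255,"slide": [-2,-3,-10],"roll": 0},
    {"jaw": 255,"slide": [0,0,-20],"roll": 0},
    {"jaw": 255,"slide": [0,0,-20],"roll": 0},
    {"jaw": 255,"slide": [0,0,-20],"roll": 0},
    {"jaw": 255,"slide": [0,0,-20],"roll": 0},
    {"jaw": 255,"slide": [0,0,-20],"roll": 0},
    {"jaw": 255,"slide": [5,6,0],"roll": 0},
    {"jaw": 255,"slide": [8,9,0],"roll": 0},
    {"jaw": 255,"slide": [5,6,0],"roll": 0},
    {"jaw": 255,"slide": [0,0,0],"roll": 0},
  ],
)

```text
time_s: 10.4
tool_pos: [0.5878, 0.1475, 0.1205]
orientation: [[-0.744, 0.668, 0.001], [0.668, 0.744, 0.0], [-0.001, 0.001, -1.0]]
contact_force: [-0.7, 0.4, 0.1]
finger_gap: 0.0004
gripper_force: 0.0
```

>>> drive_tool(
  commands=[
    {"jaw": 255,"slide": [2,4,0],"roll": -0.03},
    {"jaw": 255,"slide": [2.5,4,0],"roll": -0.04},
    {"jaw": 255,"slide": [3,4,0],"roll": -0.04},
    {"jaw": 255,"slide": [3,4,0],"roll": -0.04},
    {"jaw": 255,"slide": [2,2.5,0],"roll": -0.014},
    {"jaw": 255,"slide": [0,0,0],"roll": 0},
    {"jaw": 255,"slide": [0,0,0],"roll": 0},
    {"jaw": 255,"slide": [0,0,0],"roll": 0},
    {"jaw": 255,"slide": [0,0,0],"roll": 0},
    {"jaw": 255,"slide": [0,0,0],"roll": 0},
  ],
)

```text
time_s: 11.65
tool_pos: [0.5995, 0.1653, 0.1199]
orientation: [[-0.624, 0.781, 0.0], [0.781, 0.624, 0.0], [-0.0, 0.0, -1.0]]
contact_force: [0.1, -0.1, -0.2]
finger_gap: 0.0002
gripper_force: 0.0
```

>>> drive_tool(
  commands=[
    {"jaw": 255,"slide": [0.8,0.8,0],"roll": 0},
    {"jaw": 255,"slide": [0.8,0.8,0],"roll": 0},
    {"jaw": 255,"slide": [0,0,0],"roll": 0},
    {"jaw": 255,"slide": [0,0,0],"roll": 0},
    {"jaw": 255,"slide": [-10,-8,0],"roll": 0},
    {"jaw": 255,"slide": [-18,-15,0],"roll": 0},
    {"jaw": 255,"slide": [0,-15,30],"roll": 0},
    {"jaw": 255,"slide": [0,-15,40],"roll": 0},
    {"jaw": 255,"slide": [0,-25,40],"roll": 0},
    {"jaw": 255,"slide": [-10,-45,0],"roll": 0},
  ],
)

```text
time_s: 12.9
tool_pos: [0.5649, 0.0438, 0.2336]
orientation: [[-0.626, 0.78, 0.009], [0.78, 0.626, 0.001], [-0.005, 0.007, -1.0]]
contact_force: [1.0, -0.9, -0.2]
finger_gap: 0.0003
gripper_force: 0.0
```

>>> drive_tool(
  commands=[
    {"jaw": 255,"slide": [-10,-45,0],"roll": 0},
    {"jaw": 255,"slide": [-10,-45,0],"roll": 0},
    {"jaw": 255,"slide": [-10,-45,0],"roll": 0},
    {"jaw": 255,"slide": [-5,-40,0],"roll": 0},
    {"jaw": 255,"slide": [0,-20,0],"roll": 0},
    {"jaw": 255,"slide": [0,0,0],"roll": 0},
    {"jaw": 255,"slide": [0,0,0],"roll": 0},
    {"jaw": 255,"slide": [0,0,0],"roll": 0},
    {"jaw": 255,"slide": [0,0,0],"roll": 0},
    {"jaw": 255,"slide": [0,0,0],"roll": 0},
  ],
)

```text
time_s: 14.15
tool_pos: [0.5282, -0.1506, 0.2299]
orientation: [[-0.625, 0.781, 0.0], [0.781, 0.625, 0.0], [0.0, 0.0, -1.0]]
contact_force: [-0.5, -0.2, 0.0]
finger_gap: 0.0006
gripper_force: 0.0
```

```bash
python3 look.py 4; python3 ang.py pics/t3.png pics/t4.png
```

```text
[139   0  21  22 405] [ 0.72   -0.0856  0.16  ]
[ 21  25  61  49 554] [0.5902 0.2029 0.16  ]
[64 55  9  9 64] [0.5731 0.1401 0.16  ]
[93 59  9  9 66] [0.5637 0.0597 0.16  ]
14.2 [ 0.52815955 -0.15077523  0.22994133] [-0.09393914  0.05568693 -0.66458997]
pics/t3.png (269.5, 189.5) [0.5403 0.2165] r 0.1899 th 139.17
pics/t4.png (261.7416666666667, 181.25833333333333) [0.5628 0.2388] r 0.1902 th 129.59
pot ((0.567510187625885, 0.23658950626850128), (0.08580278605222702, 0.08683546632528305), 82.94190979003906) th 128.91511425046357 0.18544362487334096
```

>>> drive_tool(
  commands=[
    {"jaw": 255,"slide": [6,25,0],"roll": 0},
    {"jaw": 255,"slide": [6,39,0],"roll": 0},
    {"jaw": 255,"slide": [6,41,0],"roll": 0},
    {"jaw": 255,"slide": [6,42,0],"roll": 0},
    {"jaw": 255,"slide": [6,42,0],"roll": 0},
    {"jaw": 255,"slide": [6,42,0],"roll": 0},
    {"jaw": 255,"slide": [6,38,0],"roll": 0},
    {"jaw": 255,"slide": [6,30,0],"roll": 0},
    {"jaw": 255,"slide": [0,0,0],"roll": 0},
    {"jaw": 255,"slide": [0,0,-10],"roll": 0},
  ],
)

```text
time_s: 15.45
tool_pos: [0.5763, 0.1474, 0.2202]
orientation: [[-0.624, 0.781, 0.001], [0.781, 0.624, -0.0], [-0.001, 0.001, -1.0]]
contact_force: [0.2, 0.1, -0.1]
finger_gap: 0.0005
gripper_force: 0.0
```

>>> drive_tool(
  commands=[
    {"jaw": 255,"slide": [0,0,-20],"roll": 0},
    {"jaw": 255,"slide": [0,0,-20],"roll": 0},
    {"jaw": 255,"slide": [0,0,-20],"roll": 0},
    {"jaw": 255,"slide": [0,0,-20],"roll": 0},
    {"jaw": 255,"slide": [0,0,-20],"roll": 0},
    {"jaw": 255,"slide": [4,3,0],"roll": 0},
    {"jaw": 255,"slide": [8,6,0],"roll": 0},
    {"jaw": 255,"slide": [0,0,0],"roll": 0},
    {"jaw": 255,"slide": [0,0,0],"roll": 0},
    {"jaw": 255,"slide": [0,0,0],"roll": 0},
  ],
)

```text
time_s: 16.7
tool_pos: [0.588, 0.1568, 0.1202]
orientation: [[-0.624, 0.781, 0.0], [0.781, 0.624, 0.0], [-0.0, 0.0, -1.0]]
contact_force: [0.6, -0.4, 0.9]
finger_gap: 0.0008
gripper_force: 0.0
```

>>> drive_tool(
  commands=[
    {"jaw": 255,"slide": [5,4,0],"roll": 0},
    {"jaw": 255,"slide": [4,3,0],"roll": 0},
    {"jaw": 255,"slide": [3,2.4,0],"roll": 0},
    {"jaw": 255,"slide": [2.7,2,0],"roll": 0},
    {"jaw": 255,"slide": [0,0,0],"roll": 0},
    {"jaw": 255,"slide": [0,0,0],"roll": 0},
    {"jaw": 255,"slide": [-10,-8,0],"roll": 0},
    {"jaw": 255,"slide": [-18,-15,0],"roll": 0},
    {"jaw": 255,"slide": [0,-15,30],"roll": 0},
    {"jaw": 255,"slide": [0,-15,40],"roll": 0},
  ],
)

```text
time_s: 17.95
tool_pos: [0.5731, 0.1142, 0.1898]
orientation: [[-0.624, 0.781, -0.003], [0.781, 0.624, -0.001], [0.001, -0.003, -1.0]]
contact_force: [0.8, 0.1, 0.7]
finger_gap: -0.0
gripper_force: 0.0
```

>>> drive_tool(
  commands=[
    {"jaw": 255,"slide": [-10,-40,40],"roll": 0},
    {"jaw": 255,"slide": [-10,-45,0],"roll": 0},
    {"jaw": 255,"slide": [-10,-45,0],"roll": 0},
    {"jaw": 255,"slide": [-10,-45,0],"roll": 0},
    {"jaw": 255,"slide": [-5,-45,0],"roll": 0},
    {"jaw": 255,"slide": [0,-45,0],"roll": 0},
    {"jaw": 255,"slide": [0,-30,0],"roll": 0},
    {"jaw": 255,"slide": [0,0,0],"roll": 0},
    {"jaw": 255,"slide": [0,0,0],"roll": 0},
    {"jaw": 255,"slide": [0,0,0],"roll": 0},
  ],
)

```text
time_s: 19.2
tool_pos: [0.5296, -0.1787, 0.23]
orientation: [[-0.625, 0.781, 0.0], [0.781, 0.625, 0.0], [0.0, 0.0, -1.0]]
contact_force: [0.2, -0.6, -0.1]
finger_gap: 0.0005
gripper_force: 0.0
```

```bash
python3 look.py 5; python3 ang.py pics/t5.png
```

```text
[139   0  21  22 402] [ 0.7203 -0.0855  0.16  ]
[ 20  25  62  48 551] [0.5929 0.2045 0.16  ]
[64 55  9  9 64] [0.5731 0.1401 0.16  ]
[93 59  9  9 64] [0.5637 0.0597 0.16  ]
19.25 [ 0.52970074 -0.17869569  0.23003968] [ 0.17268402 -1.01285207 -0.82818306]
pics/t5.png (260.89772727272725, 180.0568181818182) [0.5661 0.2413] r 0.19 th 128.34
pot ((0.567510187625885, 0.23658950626850128), (0.08580278605222702, 0.08683546632528305), 82.94190979003906) th 128.91511425046357 0.18544362487334096
```

Run:
```python
import numpy as np
P=np.array([.548,-.3645]);r=.064
for th,d in [(155,.05),(155,.022)]+[(t,.022) for t in (163,171,179,187,195,203,211,219,227.5,231)]:
    a=np.radians(th);print(th,d,((P+r*np.array([np.cos(a),np.sin(a)])-d*np.array([-np.sin(a),np.cos(a)]))*1000).round(1))
```

```text
155 0.05 [ 511.1 -292.1]
155 0.022 [ 499.3 -317.5]
163 0.022 [ 493.2 -324.7]
171 0.022 [ 488.2 -332.8]
179 0.022 [ 484.4 -341.4]
187 0.022 [ 481.8 -350.5]
195 0.022 [ 480.5 -359.8]
203 0.022 [ 480.5 -369.3]
211 0.022 [ 481.8 -378.6]
219 0.022 [ 484.4 -387.7]
227.5 0.022 [ 488.5 -396.8]
231 0.022 [ 490.6 -400.4]
```

>>> drive_tool(
  commands=[
    {"jaw": 255,"slide": [-2,-9,0],"roll": -0.11},
    {"jaw": 255,"slide": [-2,-10,0],"roll": -0.11},
    {"jaw": 255,"slide": [-2,-10,0],"roll": -0.11},
    {"jaw": 255,"slide": [-2,-10,0],"roll": -0.11},
    {"jaw": 255,"slide": [-2,-10,0],"roll": -0.11},
    {"jaw": 255,"slide": [-2,-10,0],"roll": -0.11},
    {"jaw": 255,"slide": [-2,-10,0],"roll": -0.11},
    {"jaw": 255,"slide": [-2,-10,0],"roll": -0.11},
    {"jaw": 255,"slide": [-1,-10,0],"roll": -0.11},
    {"jaw": 255,"slide": [0,0,0],"roll": -0.11},
  ],
)

```text
time_s: 20.5
tool_pos: [0.5129, -0.2685, 0.2299]
orientation: [[0.416, 0.909, 0.0], [0.909, -0.416, -0.0], [-0.0, 0.0, -1.0]]
contact_force: [-0.5, 0.3, -0.7]
finger_gap: 0.0006
gripper_force: 0.0
```

>>> drive_tool(
  commands=[
    {"jaw": 255,"slide": [-2,-9,-10],"roll": 0},
    {"jaw": 255,"slide": [0,-10,-20],"roll": 0},
    {"jaw": 255,"slide": [0,0,-25],"roll": 0},
    {"jaw": 255,"slide": [0,0,-25],"roll": 0},
    {"jaw": 255,"slide": [0,0,-25],"roll": 0},
    {"jaw": 255,"slide": [0,0,-20],"roll": 0},
    {"jaw": 255,"slide": [0,0,0],"roll": 0},
    {"jaw": 255,"slide": [-3,-7,0],"roll": 0},
    {"jaw": 255,"slide": [-3,-8,0],"roll": 0},
    {"jaw": 255,"slide": [0,0,0],"roll": 0},
  ],
)

```text
time_s: 21.75
tool_pos: [0.5048, -0.3038, 0.1057]
orientation: [[0.414, 0.91, 0.001], [0.91, -0.414, -0.001], [-0.0, 0.002, -1.0]]
contact_force: [-0.4, 0.1, 1.2]
finger_gap: 0.0005
gripper_force: 0.0
```

>>> drive_tool(
  commands=[
    {"jaw": 255,"slide": [-2.5,-6.7,0],"roll": 0},
    {"jaw": 255,"slide": [-3,-7,0],"roll": 0},
    {"jaw": 255,"slide": [-6.1,-7.2,0],"roll": 0.14},
    {"jaw": 255,"slide": [-5,-8.1,0],"roll": 0.14},
    {"jaw": 255,"slide": [-3.8,-8.6,0],"roll": 0.14},
    {"jaw": 255,"slide": [-2.6,-9.1,0],"roll": 0.14},
    {"jaw": 255,"slide": [-1.3,-9.3,0],"roll": 0.14},
    {"jaw": 255,"slide": [0,-9.5,0],"roll": 0.14},
    {"jaw": 255,"slide": [1.3,-9.3,0],"roll": 0.14},
    {"jaw": 255,"slide": [0,0,0],"roll": 0},
  ],
)

```text
time_s: 23.0
tool_pos: [0.4816, -0.3782, 0.1048]
orientation: [[-0.524, 0.852, 0.0], [0.852, 0.524, 0.0], [0.0, 0.0, -1.0]]
contact_force: [0.2, 0.2, 0.2]
finger_gap: 0.0005
gripper_force: 0.0
```

>>> drive_tool(
  commands=[
    {"jaw": 255,"slide": [1.3,-4.5,0],"roll": 0.07},
    {"jaw": 255,"slide": [1.3,-4.6,0],"roll": 0.07},
    {"jaw": 255,"slide": [2,-4.5,0],"roll": 0.07},
    {"jaw": 255,"slide": [1,-2.2,0],"roll": 0.04},
    {"jaw": 255,"slide": [1,-2,0],"roll": 0.03},
    {"jaw": 255,"slide": [0,0,0],"roll": 0},
    {"jaw": 255,"slide": [0,0,0],"roll": 0},
    {"jaw": 255,"slide": [0,0,0],"roll": 0},
    {"jaw": 255,"slide": [0,0,0],"roll": 0},
    {"jaw": 255,"slide": [0,0,0],"roll": 0},
  ],
)

```text
time_s: 24.25
tool_pos: [0.4878, -0.3956, 0.1048]
orientation: [[-0.74, 0.672, -0.001], [0.672, 0.74, -0.0], [0.001, -0.001, -1.0]]
contact_force: [-4.8, -2.4, 0.1]
finger_gap: 0.0006
gripper_force: 2.1
```

Run:
```python
from h import *
s=arm.state();print(s['tool_pos'],s['contact_force'])
b=get_image('scene')[235:325,130:240,::-1]
cv2.imwrite('pics/s1.png',b)
```

```text
[ 0.4878325  -0.39557732  0.10481311] [-4.83907922 -2.39568343  0.08305603]
```

Run:
```python
from h import *
b=cv2.imread('pics/s1.png'); t=get_image('top')[165:250,430:515,::-1]
w=get_image('wrist')[:,:,::-1]
cv2.imwrite('pics/i.png',np.hstack([cv2.resize(b,(400,327),interpolation=2),np.vstack([cv2.resize(t,(400,327),interpolation=2)])]))
cv2.imwrite('pics/j.png',np.vstack([cv2.imread('pics/i.png')[:, :],cv2.resize(w,(430,269))[:, :].copy() if 0 else cv2.copyMakeBorder(cv2.resize(w,(430,269)),0,0,0,370,0)]))
```

```text
(no output)
```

View pics/j.png

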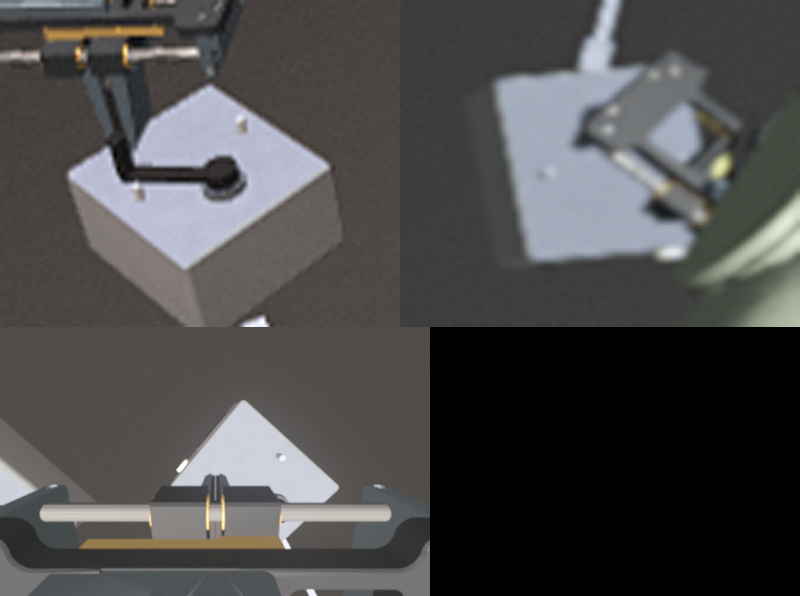

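Run:
```python
from h import *
s=camera_info('scene')
f=lambda u,v,z:onz(s,130+u/3.636,235+v/3.633,z)[:2]
h=f(222,163,.098);q=f(203,174,.092);e=f(130,175,.092);pt=f(115,138,.124);pin=f(138,190,.085)
print('hub',h,'post',pt,'pin',pin)
for a,b in[(q,e),(np.array([.548,-.3645]),e),(np.array([.548,-.3645]),pt)]:
    d=b-a;print(np.degrees(np.arctan2(d[1],d[0]))%360)
```

```text
hub [ 0.55095544 -0.36478051] post [ 0.5082626  -0.41416833] pin [ 0.520678   -0.41294239]
226.8140025182061
232.75527737141223
231.33826592387243
```

>>> drive_tool(
  commands=[
    {"jaw": 255,"slide": [0.2,-1.2,0],"roll": 0},
    {"jaw": 255,"slide": [0.2,-1.2,0],"roll": 0},
    {"jaw": 255,"slide": [0,0,0],"roll": 0},
    {"jaw": 255,"slide": [0,0,0],"roll": 0},
    {"jaw": 255,"slide": [0,0,0],"roll": 0},
    {"jaw": 255,"slide": [0,0,0],"roll": 0},
    {"jaw": 255,"slide": [0,0,0],"roll": 0},
    {"jaw": 255,"slide": [0,0,0],"roll": 0},
    {"jaw": 255,"slide": [0,0,0],"roll": 0},
    {"jaw": 255,"slide": [0,0,0],"roll": 0},
  ],
)

```text
time_s: 25.65
tool_pos: [0.489, -0.3976, 0.105]
orientation: [[-0.741, 0.672, 0.0], [0.672, 0.741, 0.0], [-0.0, 0.0, -1.0]]
contact_force: [-0.6, 1.6, -0.6]
finger_gap: 0.0001
gripper_force: 0.6
```

>>> drive_tool(
  commands=[
    {"jaw": 255,"slide": [0.7,-0.8,0],"roll": 0},
    {"jaw": 255,"slide": [0.7,-0.8,0],"roll": 0},
    {"jaw": 255,"slide": [0.7,-0.8,0],"roll": 0},
    {"jaw": 255,"slide": [0,0,0],"roll": 0},
    {"jaw": 255,"slide": [0,0,0],"roll": 0},
    {"jaw": 255,"slide": [0,0,0],"roll": 0},
    {"jaw": 255,"slide": [0,0,0],"roll": 0},
    {"jaw": 255,"slide": [0,0,0],"roll": 0},
    {"jaw": 255,"slide": [0,0,0],"roll": 0},
    {"jaw": 255,"slide": [0,0,0],"roll": 0},
  ],
)

```text
time_s: 26.9
tool_pos: [0.4905, -0.3994, 0.1048]
orientation: [[-0.741, 0.672, -0.001], [0.672, 0.741, 0.001], [0.002, 0.001, -1.0]]
contact_force: [-1.8, 5.1, 1.6]
finger_gap: 0.0002
gripper_force: 2.6
```

>>> drive_tool(
  commands=[
    {"jaw": 255,"slide": [0.7,-0.7,0],"roll": 0},
    {"jaw": 255,"slide": [0.7,-0.7,0],"roll": 0},
    {"jaw": 255,"slide": [0.7,-0.7,0],"roll": 0},
    {"jaw": 255,"slide": [0,0,0],"roll": 0},
    {"jaw": 255,"slide": [0,0,0],"roll": 0},
    {"jaw": 255,"slide": [0,0,0],"roll": 0},
    {"jaw": 255,"slide": [0,0,0],"roll": 0},
    {"jaw": 255,"slide": [0,0,0],"roll": 0},
    {"jaw": 255,"slide": [0,0,0],"roll": 0},
    {"jaw": 255,"slide": [0,0,0],"roll": 0},
  ],
)

```text
time_s: 28.15
tool_pos: [0.4907, -0.3996, 0.1048]
orientation: [[-0.741, 0.672, -0.005], [0.672, 0.741, 0.006], [0.008, 0.001, -1.0]]
contact_force: [-4.8, 9.5, 4.9]
finger_gap: 0.0003
gripper_force: 5.5
```

>>> drive_tool(
  commands=[
    {"jaw": 255,"slide": [-4,4,0],"roll": 0},
    {"jaw": 255,"slide": [-10,10,0],"roll": 0},
    {"jaw": 255,"slide": [-12,12,0],"roll": 0},
    {"jaw": 255,"slide": [-10,10,20],"roll": 0},
    {"jaw": 255,"slide": [-20,20,30],"roll": 0},
    {"jaw": 255,"slide": [-25,25,30],"roll": 0},
    {"jaw": 255,"slide": [-25,30,30],"roll": 0},
    {"jaw": 255,"slide": [-20,30,0],"roll": 0},
    {"jaw": 255,"slide": [0,0,0],"roll": 0},
    {"jaw": 255,"slide": [0,0,0],"roll": 0},
  ],
)

```text
time_s: 29.4
tool_pos: [0.3673, -0.2619, 0.2152]
orientation: [[-0.741, 0.672, 0.001], [0.672, 0.741, -0.002], [-0.002, -0.0, -1.0]]
contact_force: [0.3, -0.4, -0.1]
finger_gap: 0.0004
gripper_force: 0.0
```

```bash
python3 look.py 6; python3 ang.py pics/t6.png
python3 - <<'E'
from h import *
s=camera_info('scene');b=get_image('scene')
g=b[245:300,140:200].astype(int)
m=((g.max(2)<75)).astype('uint8')
n,l,st,ce=cv2.connectedComponentsWithStats(m)
P=np.array([.548,-.3645])
# dark lever pixels on controller top: print heading of bar pixels at z=.094
for i in range(1,n):
    if st[i,4]>15: print(st[i]+np.array([140,245,0,0,0]))
for a in (227.5,222,215):
    r=np.radians(a);print(a,proj(s,[*(P+.065*np.array([np.cos(r),np.sin(r)])),.124]))
c=cv2.cvtColor(b,cv2.COLOR_RGB2GRAY)[245:285,152:200];print('\n'.join(''.join('#' if v<70 else '.' for v in r) for r in c))
E
```

```text
[139   0  21  22 407] [ 0.72   -0.0854  0.16  ]
[ 20  25  62  48 560] [0.5929 0.2044 0.16  ]
[64 55  9  9 64] [0.5731 0.1401 0.16  ]
[93 59  9  9 66] [0.5637 0.0597 0.16  ]
29.45 [ 0.36746368 -0.26208943  0.21497196] [ 0.60391641 -0.76383953 -0.87586999]
pics/t6.png (260.8139534883721, 180.08139534883722) [0.5661 0.2416] r 0.1902 th 128.31
pot ((0.567510187625885, 0.23658950626850128), (0.08580278605222702, 0.08683546632528305), 82.94190979003906) th 128.91511425046357 0.18544362487334096
[ 140  245   60   55 1807]
227.5 (np.float64(161.5438762658833), np.float64(271.7798698641345))
222 (np.float64(162.47372567763736), np.float64(270.00930709197695))
215 (np.float64(163.98444106522746), np.float64(267.80112611384857))
##########################.#####################
############################################.##.
#################.#####################.#####.##
####################.#######.###.###############
######################.###########.##########.#.
#######################.###################.####
####################################.##########.
#############################
[... 887 characters left out ...]
..............
.############...................................
##.########.....................................
#####.#####.....................................
############....................................
#.####..####....................................
#####...#####...................................
###.....#####...................................
#.......#####...................................
.........####.......................######......
.........#####.....................########.....
.........#####....................#########.....
.........###################################....
..........##################################....
..........#####.############################....
```

```bash
python3 -c "
from bench import arm
print(arm.sign_off())"
```

```text
the job is handed in; nothing more can be done
None
```

The measuring head hangs over the square pot, about 5 mm off its measured centre (nearly all along the arm, which swinging can't change). The shutter lever is hard against its right stop, and the job was handed in at about 29 s.

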